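Lock a plug-in controller onto a street-light head

ROBOT

A 7-joint arm with a two-finger parallel gripper is mounted at the origin on the work surface. World frame = base frame: x ahead of the robot, y to its left, z up, the work surface at z = 0. Lengths are in m, angles in rad, forces in N, time in s.
With the tool pointing down it reaches from about 0.425 to 0.95 m from the base axis. Payload 4.7 kg.
Tool frame: the origin (TCP) lies at the centre of the arm's flange, where the gripper is bolted on; the fingertips stand 182 mm ahead of it and the grasp point (between the pads) lies 164 mm ahead of it; z points along the fingers, y is the direction in which the jaws open and shut (so a half turn about z gives the same grasp; the last joint's range is limited). The gripper opens to 87 mm and grips with 3 to 60 N. Pads are 19 mm wide; open, the fingers measure 117 mm over their backs; the gripper's body (75 mm by 190 mm) begins 51 mm behind the grasp point.
Start: joints at [1.15, 0.469, -0.049, 1.532, 0.024, 1.141, -0.082], TCP at [0.258, -0.624, 0.405] pointing down, gripper open.
Joint ranges: [-2.59, 2.59], [-0.33, 1.99], [-1.39, 1.29], [0.1, 2.45], [-1.04, 4.18], [0.21, 1.99], [-2.66, 2.66]. Speed limits (rad/s): [2.57, 2.57, 3.14, 3.14, 3.14, 3.14, 3.14].

INTERFACE

Orientations are given as a rotation vector (axis times angle).
In Python, from bench import sense, grab_frame, sign_off gives the robot as it stands.
- The arm moves only by the shell command python3 -m crank 'ROWS' [OPENING] [FORCE]. ROWS is JSON, one flat list of numbers, 4 for each row, row after row: the shift along the world's x, y, z in mm, then the turn about the world's z in rad. In form: [dx, dy, dz, roll, dx, dy, dz, roll, ...]. A call has 1 to 10 rows; each row shifts and turns the commanded pose from where the row before left it; what a row does not reach is not made up. A row lasts 1/12 s, in which the tool goes at most 41.7 mm and 7.16 degrees, less where a joint would pass 70% of its speed; a pose out of reach is approached as far as the arm can. A call with a gripper value outside its range is refused whole. OPENING is the finger opening in mm, from 0 to 87, set as the call begins (- or left out, the last holds). The fingers move at their own pace and stop on an object; FORCE is the grip in N (left out, the last holds). Time passes only in rows, so rows that do not move let the fingers close. It gives the time, the measured TCP pose, the force and the opening at its end, in the units of the state.
- sense(): the state, without advancing time (a new reading comes with each control period).
- grab_frame(name): name is "scene" or "top" or "wrist"; returns a dict with "color" (384x512x3 uint8, blue, green, red), "intrinsics" (3x3 intrinsics, pixels), "rvec" (rotation vector, rad) and "tvec" (3), from world to camera coordinates, as OpenCV has them; the wrist camera has in their place "hand_eye" (4x4, takes a point from camera to tool coordinates, whose origin is the TCP and whose axes are the flange's). Camera axes: x right, y down, z forward; pixel columns grow to the right and rows downward; lengths in m; the calibration is good to about 2 mm. A picture is of the moment at which its call begins: read the wrist's pose just before it. There is no depth.
- sign_off(): hands the job in, once; it reports no verdict.
The state is a dict: "clock": time; "q": joint angles; "qd": joint speeds; "joint_efforts": joint torques, N m; "ee_pos": TCP position; "eef_rot": TCP orientation; "contact_force": force on the tool from outside, world axes, zero at the start; "wrist_torque": the same for the moment, N m; "gripper_width": finger opening in m.
Only numpy, scipy, OpenCV 4.12 (cv2) and the standard library are available. Lean on these libraries where they do the work, as an engineer would, in place of code of your own. Each camera call takes 0.05 s, during which the arm holds its last target. There are 200 camera calls.

TASK

Fit the tall street-light controller (not the short shorting cap) to the twist-lock receptacle on top of the street-light head: set it upright on the slotted face, turn it while pressing lightly until its three blades drop into their slots, then push it down against the spring of the gasket and turn it clockwise (seen from above) so that it stays locked down, upright, when you let go. Use no rough force on the receptacle, and leave the other things on the bench where they are.

Things in the scene. Friction and masses are not known exactly. Their poses are not given: they have to be found in the camera images.
- controller_mid (a point): Centre of the loose round grey street-light controller, 90 mm tall, 0.15 to 0.31 kg, standing upright on three brass blades. The point is on its axis, 45 mm above the blade tips. Round barrel to grip: 56 mm across, 22 to 82 mm above the tips; foot flange 76 mm across, 12 to 22 mm. z up the axis; x, marked by a raised arrow on the dome and a round window, points over the widest blade. Any yaw.
- blade_tips (a point): Centre of the controller's underside, at the blade tips. Blades: arcs 5 mm thick on a circle of 22 mm radius, centred 0, 120 and 240 degrees anticlockwise of x, 12 mm long below the flange. Their lowest 5 mm are 66, 36 and 36 degrees wide; above that each is a narrower neck, cut back on its clockwise side, so that the tips hook under the slotted plate when turned clockwise (seen from above).
- luminaire: Street-light head: fixed grey cast housing lying on the bench, 445 mm long, up to 190 mm wide, 67 mm high without the receptacle, round pole socket towards the robot, cooling fins at the far end. Origin on the bench below the receptacle's axis; x from the pole socket to the fins.
- receptacle (a point): Centre of the receptacle's dark slotted face, level, 85 mm above the bench, 60 mm across; x as the head's, z up. The boss round it is 92 mm across, its rim 3 mm below the face. Height of the controller's centre above this point: 45 mm with its blade tips resting on the face, 39 mm dropped in and resting on the gasket, 35 mm locked, 33 mm pushed fully down.
- slots (a point): Centre of the underside of the slotted plate (5 mm thick). Three arc slots 120 degrees apart, 78, 48, 48 degrees wide, 17 to 27 mm from the axis: 6 degrees and 2.5 mm of play each way round the matching blades, one way in. The widest slot's middle stands up to 46 degrees either way from the head's x; this angle is not measured, the clamped plate does not turn and the pose here is the head's.
- gasket (a joint): Sealing gasket round the slotted face, a springy black rubber ring 62 to 77 mm across: 0 relaxed, top 6 mm above the face; 0.006 m pressed flat. It pushes up with 3 N relaxed, 8 N at 4 mm, 10 N flat. Pressed down past 4 mm the dropped-in controller can turn clockwise, 28 degrees from the middle of its play to a stop; from some 12 degrees its tips hook under the plate and it stays down.
- shorting_cap_mid (a point): Centre of the shorting cap, which must be left alone: the same foot and blades as the controller, but a barrel only 22 mm high (44 mm tall in all), loose, standing upright.
- screwdriver: Screwdriver with black handle, 190 mm long, 26 mm thick, lying on the bench between the places of controller and shorting cap. Leave alone. Origin at its middle, on the bench.
- cutters: Yellow-handled side cutters, 155 mm long, 16 mm high, lying on the bench. Leave alone. Origin at the pivot, on the bench.
- multimeter: Blue hand-held multimeter lying on its back, 190 x 92 x 60 mm. Leave alone. Origin under its centre.
- led_driver: LED driver module, aluminium box, 65 x 172 x 48 mm. Leave alone. Origin under its centre.
- solder_reel: Steel reel 66 mm in diameter, 50 mm high, standing on end. Leave alone. Origin under its centre.
Things that resemble listed ones, but are neither listed nor needed, are in the scene too. What is shaped like the part that bears controller_mid but blue or red is not meant.

How it is judged:
On the way:
1. the controller's blades have dropped into the slots of the receptacle (horizontal distance between controller_mid and receptacle below 0.006 m and z of controller_mid in the frame of receptacle below 0.0415 m and angle between controller_mid's own z axis and vertical below 0.12 rad), for 0.1 s.
At the end, for the whole second after the job is handed in: The controller sits in the receptacle, on its axis within 5 mm, upright within 0.06 rad, locked: let go and at rest it stays down against the gasket, its centre at most 36.5 mm above the receptacle's face (35 mm when locked, 39 mm when only dropped in) (horizontal distance between controller_mid and receptacle below 0.005 m and z of controller_mid in the frame of receptacle between 0.031 and 0.0365 m and angle between controller_mid's own z axis and vertical below 0.06 rad and value of joint gasket above 0.0025 m and linear speed of controller below 0.02 m/s); the robot touches nothing.
It fails at once if the controller is forced onto the street-light head with more than 120 N (contact force between controller and luminaire above 120 N).
It fails at once if the shorting cap is moved more than 30 mm (distance of shorting_cap_mid from where it was at the start of the episode above 0.03 m).
It fails at once if another loose thing on the bench (screwdriver, cutters, multimeter, LED driver, reel) is moved more than 30 mm (distance of any of screwdriver, cutters, multimeter, led_driver, solder_reel from where it was at the start of the episode above 0.03 m).
It also fails if it takes over 72 s, if anything falls off the work surface, if the arm or the gripper's body presses on something with over 40 N, if the wrist force passes 120 N, or if a joint passes its speed limit or range.

## Working session

There is one attempt and no reset: what is moved stays moved. The work goes in short steps, Python scripts to look and compute and a shell command to move; the robot and the scene stay as the last step left them, time stands still between calls to the robot, and variables do not carry over. Pictures are saved under pics/ and viewed, about 8 in all and at most 12, crops included, and the job is handed in when it is done.

```bash
mkdir -p pics; ls
python3 - <<'E'
from bench import *
import cv2,json
s=sense();print(s)
for n in("scene","top"):
    f=grab_frame(n);cv2.imwrite(f"pics/{n}0.png",f["color"]);print(n,f["intrinsics"],f["rvec"],f["tvec"])
f=grab_frame("wrist");print(f["hand_eye"],f["intrinsics"])
E
```

```text
pics
{'clock': 0.0, 'q': array([ 1.15012121,  0.46943343, -0.04856648,  1.53369898,  0.02410198,
        1.14102208, -0.08227944]), 'qd': array([ 8.73366422e-04,  3.82982839e-04,  1.22271889e-03, -8.32204902e-05,
        1.50126213e-03,  8.21685978e-04,  1.42158816e-03]), 'joint_efforts': array([-4.97673864e-04, -5.07973695e+01, -8.08477239e-02, -2.36156023e+01,
       -6.13680412e-02,  3.79720400e-02,  1.88134450e-04]), 'ee_pos': array([ 0.25764587, -0.62362161,  0.40370227]), 'eef_rot': array([-3.07961960e+00, -6.11139924e-01,  7.39941887e-04]), 'contact_force': array([0.3997152 , 0.61699323, 0.24553714]), 'wrist_torque': array([-0.02676435, -0.02450064,  0.01221818]), 'gripper_width': 0.08675113496031685}
scene [[479.7483556    0.         258.21372797]
 [  0.         479.7483556  189.70289781]
 [  0.           0.           1.        ]] [ 2.40830401  1.03578519 -0.28865464] [-0.29691534 -0.37159607  1.43994142]
top [[416.06136302   0.         260.97816086]
 [  0.         416.06136302 189.84344571]
 [  0.           0.           1.        ]] [ 2.13203344 -2.15606997  0.12090628] [-0.08314294  0.57850884  0.93306517]
[[-4.88125269e-04 -9.56362650e-01 -2.92181866e-01  7.96101141e-02]
 [ 9.99998352e-01 -9.77789780e-04  1.52985935e-03 -1.22539831e-03]
 [-1.74879279e-03 -2.92180638e-01  9.56361551e-01  1.99717999e-02]
 [ 0.00000000e+00  0.00000000e+00  0.00000000e+00  1.00000000e+00]] [[313.91151478   0.         260.11917729]
 [  0.         313.91151478 195.46485099]
 [  0.           0.           1.        ]]
```

View pics/scene0.png

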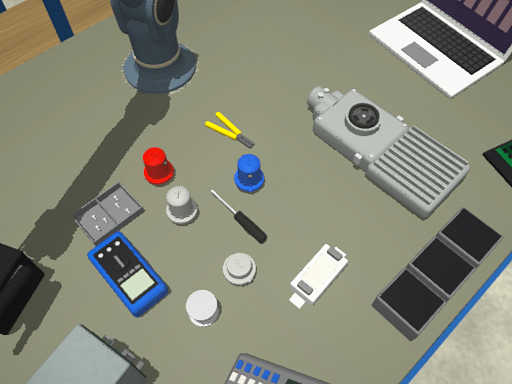

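View pics/top0.png

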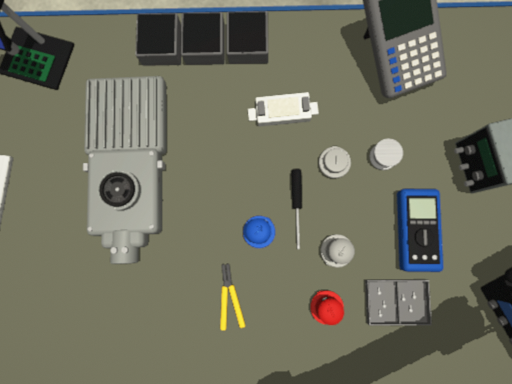

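The scene picture shows the grey controller at (180,204) and the receptacle at (363,117). In the top picture they are at (338,250) and (118,189). The cap is at about (335,162) in the top picture and the screwdriver at (297,205).

```bash
cat > h.py <<'E'
import cv2,numpy as np
from scipy.spatial.transform import Rotation as R
from bench import *
def cam(name):
    """frame, K, R(world<-cam), centre"""
    if name=="wrist":
        s=sense();f=grab_frame(name)
        T=np.eye(4);T[:3,:3]=R.from_rotvec(s["eef_rot"]).as_matrix();T[:3,3]=s["ee_pos"]
        M=T@f["hand_eye"];return f["color"],f["intrinsics"],M[:3,:3],M[:3,3]
    f=grab_frame(name);Rm=R.from_rotvec(np.ravel(f["rvec"])).as_matrix()
    return f["color"],f["intrinsics"],Rm.T,-Rm.T@np.ravel(f["tvec"])
def ray(c,uv):
    d=c[2]@np.linalg.inv(c[1])@[uv[0],uv[1],1];return c[3],d/np.linalg.norm(d)
def onz(c,uv,z):
    o,d=ray(c,uv);return o+d*(z-o[2])/d[2]
def proj(c,p):
    q=c[1]@c[2].T@(np.asarray(p)-c[3]);return q[:2]/q[2]
def cross(a,b):
    (o1,d1),(o2,d2)=a,b;t=np.linalg.lstsq(np.c_[d1,-d2],o2-o1,rcond=None)[0]
    p,q=o1+t[0]*d1,o2+t[1]*d2;return (p+q)/2,np.linalg.norm(p-q)
E
python3 - <<'E'
from h import *
t=cam("top");s=cam("scene")
print("rec top",onz(t,(118,189),.085),"scene",onz(s,(363,117),.085))
print("ctl foot top",onz(t,(337,251),.017),"scene foot",onz(s,(181,208),.017))
for n,p in dict(cap=(335,162),sd1=(297,172),sd2=(298,247),blue=(259,231),red=(327,308),mm=(420,230),socket=(123,255),fin=(126,78)).items():print(n,onz(t,p,.03))
g=cv2.cvtColor(t[0],cv2.COLOR_BGR2GRAY)
a=cv2.resize(t[0][140:240,70:170],(500,500),interpolation=cv2.INTER_CUBIC)
b=cv2.resize(s[0][85:145,330:400],(583,500),interpolation=cv2.INTER_CUBIC)[:, :300+283]
d=cv2.resize(t[0][215:285,305:375],(280,280),interpolation=cv2.INTER_CUBIC)
cv2.imwrite("pics/top_rec.png",cv2.resize(np.hstack([a,np.vstack([d,np.zeros((220,280,3),np.uint8)])]),(780,500)))
E
```

```text
rec top [0.5771168  0.22877831 0.085     ] scene [0.58371988 0.22507067 0.085     ]
ctl foot top [ 0.4344249  -0.26480806  0.017     ] scene foot [ 0.43641698 -0.26346515  0.017     ]
cap [ 0.64268428 -0.26505803  0.03      ]
sd1 [ 0.6199218  -0.17491155  0.03      ]
sd2 [ 0.4446047  -0.17348574  0.03      ]
blue [ 0.48225929 -0.08394279  0.03      ]
red [ 0.30753109 -0.23591787  0.03      ]
mm [ 0.48063785 -0.4548336   0.03      ]
socket [0.43020471 0.23184895 0.03      ]
fin [0.85951602 0.23903942 0.03      ]
```

```bash
python3 -m crank '[18,36,0,0,18,36,0,0,18,36,0,0,18,36,0,0,18,36,0,0,18,36,0,0,18,36,0,0,18,36,0,0,18,36,0,0,15,36,0,0]' 87; python3 -m crank '[0,0,0,0,0,0,0,0]'
python3 - <<'E'
from h import *
w=cam("wrist");cv2.imwrite("pics/w1.png",w[0])
print(sense()["ee_pos"],sense()["clock"],proj(w,(.435,-.264,.09)),w[3])
E
```

```text
clock: 1.08
ee_pos: [0.4355, -0.2618, 0.405]
eef_rot: [3.081, 0.612, 0.001]
contact_force: [0.6, -0.2, 0.3]
gripper_width: 0.0872
clock: 1.25
ee_pos: [0.4358, -0.2614, 0.405]
eef_rot: [3.08, 0.621, 0.001]
contact_force: [0.0, -1.1, 0.3]
gripper_width: 0.087
[ 0.43496675 -0.26332622  0.4048803 ] 1.3 [262.99828592 187.03797034] [ 0.50876532 -0.22939132  0.38508403]
```

View pics/w1.png

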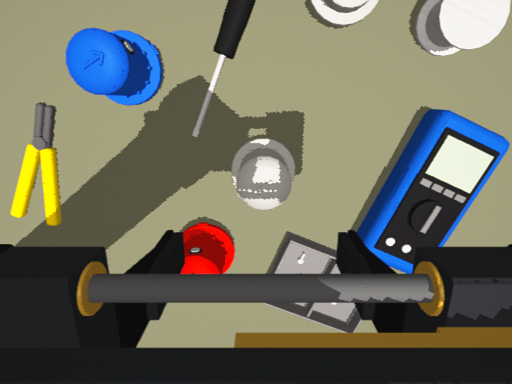

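Run:
```python
from h import *
w=cam("wrist");c=w[0]
a=cv2.resize(c[120:225,210:325],None,fx=5,fy=5,interpolation=cv2.INTER_CUBIC)
cv2.imwrite("pics/w1c.png",a)
hsv=cv2.cvtColor(c,cv2.COLOR_BGR2HSV)
roi=c[120:225,210:325]; print("bg",c[215,320],c[160,225],"body",c[170,262],c[190,275])
for p in [(.435,-.264,.012),(.435,-.264,.09)]:print(proj(w,p))
```

```text
bg [128 163 167] [66 84 86] body [241 246 248] [181 192 196]
[260.98453949 168.45583212]
[261.37735777 185.30483395]
```

View pics/w1c.png

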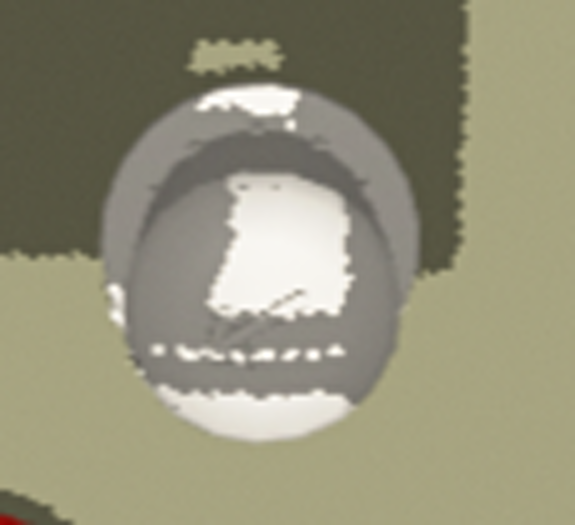

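Run:
```python
from h import *
cl=cv2.createCLAHE(6,(3,3))
def crop(c,x0,x1,y0,y1):
    g=cv2.cvtColor(c,cv2.COLOR_BGR2GRAY)[y0:y1,x0:x1]
    return cv2.resize(cl.apply(cv2.resize(g,None,fx=3,fy=3,interpolation=cv2.INTER_CUBIC)),(390,390),interpolation=cv2.INTER_CUBIC)
w=cam("wrist");s=cam("scene");print(sense()["q"])
cv2.imwrite("pics/arrow.png",np.hstack([crop(w[0],237,292,155,210),crop(s[0],155,205,180,230)]))
```

```text
[ 0.66563658  0.20984133 -0.23201252  1.91149831  0.05664862  1.02654883
 -0.77275689]
```

View pics/arrow.png

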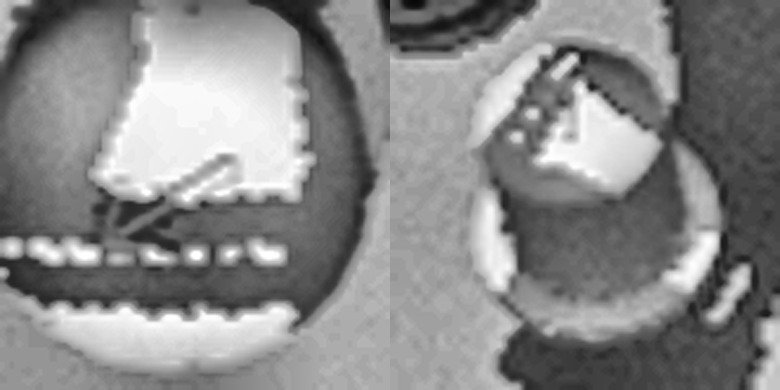

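The arrowhead points to the lower left in the wrist picture, with its tip at about (252,188), so the controller's yaw is about 146°. Before picking it up I'll look closely at the slots.

```bash
python3 -m crank '[11,37,0,0,11,38,0,0,11,38,0,0,11,38,0,0,11,38,0,0,11,38,0,0,11,38,0,0,11,38,0,0,11,38,0,0,11,38,0,0]'; python3 -m crank '[11,38,-20,0,11,38,-20,0,11,37,-20,0,0,0,-15,0,0,0,0,0,0,0,0,0]'
python3 - <<'E'
from h import *
w=cam("wrist");cv2.imwrite("pics/w2.png",w[0])
s=sense();print(s["ee_pos"],s["clock"],s["q"],proj(w,(.578,.229,.085)))
u,v=proj(w,(.578,.229,.085)).astype(int)
import pickle;pickle.dump(w,open("w2.pkl","wb"))
cv2.imwrite("pics/w2c.png",cv2.resize(w[0][max(v-85,0):v+65,u-100:u+100],None,fx=4,fy=4,interpolation=cv2.INTER_CUBIC));print(u,v)
E
```

```text
clock: 2.28
ee_pos: [0.5456, 0.1152, 0.4047]
eef_rot: [3.082, 0.606, 0.0]
contact_force: [0.6, -0.5, -0.4]
gripper_width: 0.0866
clock: 2.78
ee_pos: [0.5766, 0.2203, 0.3318]
eef_rot: [3.081, 0.608, -0.004]
contact_force: [-0.8, -0.0, -0.0]
gripper_width: 0.0871
[0.57688869 0.21990729 0.3330363 ] 2.8333 [-0.10084728  0.48471853 -0.45251223  1.73184441  0.2488854   0.9827217
 -1.82968297] [250.96819792 201.66552376]
250 201
```

View pics/w2c.png

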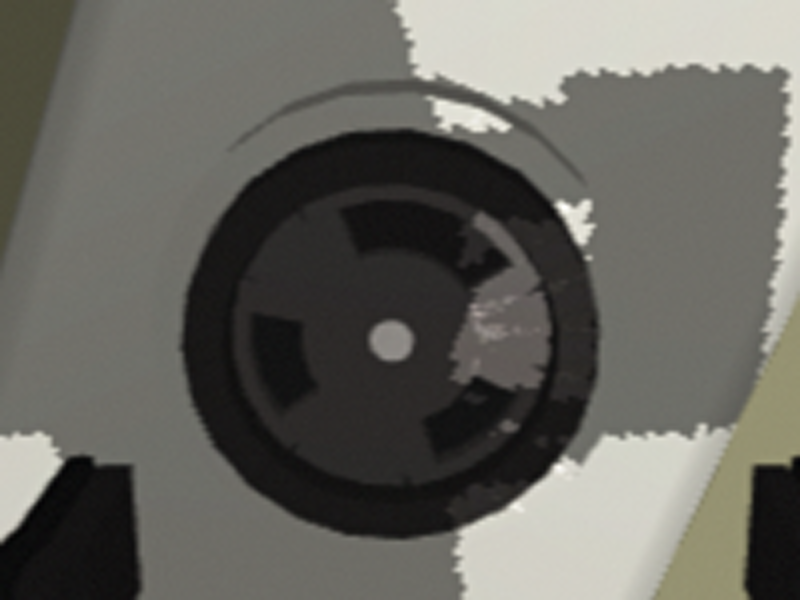

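The wrist crop shows the receptacle's centre stud at (391,340). The wide slot runs from (352,230) to about (510,270). One narrow slot runs from (278,317) to (298,395), and the other from (436,440) to about (500,390).

Run:
```python
from h import *
import pickle
w=pickle.load(open("w2.pkl","rb"));P=lambda x,y:onz(w,(x/4+150-.4,y/4+116-.4),.085)
c=P(391,340);print("centre",c)
# ellipse fit to the gasket outer edge (z .091, r 38.5)
for n,p in dict(wideL=(352,230),wideR=(510,268),Ltop=(278,317),Lbot=(297,395),Rbot=(437,440),Rtop=(502,390),gl=(183,340),gr=(599,340),gt=(391,129),gb=(391,538)).items():
    d=P(*p)-c;print(n,np.degrees(np.arctan2(d[1],d[0])).round(1),np.hypot(*d[:2]).round(4))
w1z=.088
s=sense();print(s["eef_rot"])
```

```text
centre [0.57775168 0.23185887 0.085     ]
wideL 40.3 0.0225
wideR -35.5 0.0264
Ltop 100.1 0.0218
Lbot 143.7 0.0213
Rbot -134.7 0.0223
Rtop -93.2 0.0235
gl 112.2 0.0395
gr -67.8 0.0395
gt 21.6 0.04
gb -158.4 0.0416
[ 3.08114898e+00  6.06024064e-01 -5.17179203e-04]
```

```bash
python3 -m crank '[0,0,0,0.12,0,0,0,0.12,0,0,0,0.12,0,0,0,0.12,0,0,0,0.12,0,0,0,0.12,0,0,0,0.12,0,0,0,0.12,0,0,0,0.12,0,0,0,0.12]' >/dev/null;python3 -m crank '[0,0,0,0.12,0,0,0,0.12,0,0,0,0.12,0,0,0,0.12,0,0,0,0.12,0,0,0,0.12,0,0,0,0.12,0,0,0,0.12,0,0,0,0.12,0,0,0,0.12]' >/dev/null;python3 -m crank '[0,0,0,0.12,0,0,0,0.12,0,0,0,0.12,0,0,0,0.04,0,0,0,0,0,0,0,0]'
python3 - <<'E'
from h import *
import pickle
w=cam("wrist");pickle.dump(w,open("w3.pkl","wb"))
s=sense();print(s["ee_pos"],s["q"])
for f in("w2.pkl","w3.pkl"):
    w=pickle.load(open(f,"rb"))
    u,v=proj(w,(.578,.231,.085)).astype(int)
    g=cv2.cvtColor(w[0],cv2.COLOR_BGR2GRAY)[v-10:v+11,u-10:u+11]
    m=(g>95).astype(np.uint8);n,l,st,ce=cv2.connectedComponentsWithStats(m)
    for i in range(1,n):
        p=ce[i]+[u-10,v-10];print(f,st[i,4],p,onz(w,p,.085))
w=pickle.load(open("w3.pkl","rb"));print(u,v)
cv2.imwrite("pics/w3c.png",cv2.resize(w[0][v-70:v+60,u-80:u+80],None,fx=4.5,fy=4.5,interpolation=cv2.INTER_CUBIC))
E
```

```text
clock: 5.0
ee_pos: [0.5768, 0.2202, 0.3339]
eef_rot: [-0.071, 3.139, -0.002]
contact_force: [0.1, -0.2, -0.1]
gripper_width: 0.0868
[0.57664824 0.22061697 0.33377309] [ 0.29424298  0.70376345 -1.09959949  1.70949415  0.68104224  1.16324482
  0.61916836]
w2.pkl 83 [247.38554217 200.73493976] [0.57766167 0.23179421 0.085     ]
w3.pkl 85 [274.78823529 211.58823529] [0.57809706 0.2317398  0.085     ]
273 211
```

View pics/w3c.png

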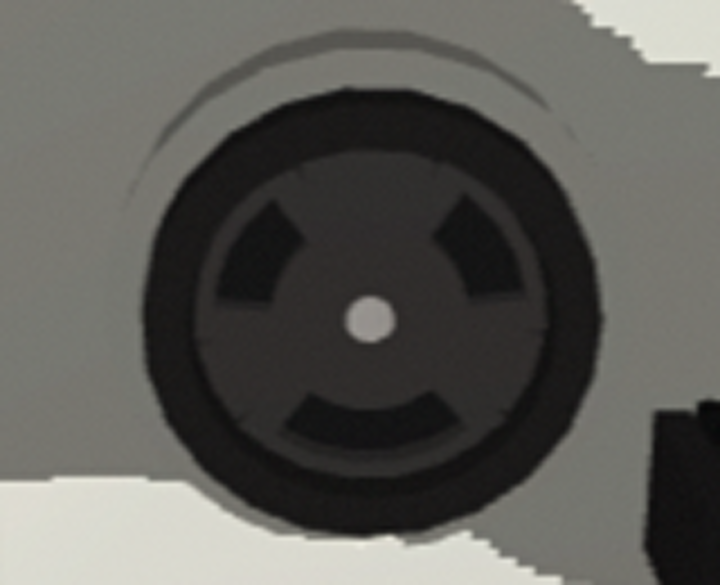

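The slots are clear in this view. Their end midpoints are: wide (298,410) to (451,407), left narrow (289,219) to (244,302), right narrow (449,216) to (498,295), with the centre at (370,319).

```bash
python3 - <<'E'
from h import *
import pickle
w=pickle.load(open("w3.pkl","rb"));u,v=273,211
P=lambda x,y:onz(w,(x/4.5+u-80-.4,y/4.5+v-70-.4),.085)
c=P(370,319)
for n,a,b in(("wide",(298,410),(451,407)),("L",(289,219),(244,302)),("R",(449,216),(498,295))):
    t=[np.degrees(np.arctan2(*(P(*p)-c)[1::-1])).round(1) for p in(a,b)];print(n,t,(((np.array(t)+360)%360)).mean().round(1))
E
python3 -m crank '[-11,-38,20,0,-11,-38,20,0,-11,-38,20,0,-11,-38,15,0,-11,-38,0,0,-11,-38,0,0,-11,-38,0,0,-11,-38,0,0,-11,-38,0,0,-11,-38,0,0]'
python3 -m crank '[-11,-38,0,0,-11,-38,0,0,-10,-29,0,0,0,0,-10,0,0,0,0,0,0,0,0,0]'
python3 - <<'E'
from h import *
w=cam("wrist");s=sense();print(s["ee_pos"],s["eef_rot"],s["clock"])
c=w[0];u,v=proj(w,(.435,-.265,.05)).astype(int);print(u,v)
cv2.imwrite("pics/w4c.png",cv2.resize(c[v-60:v+60,u-70:u+70],None,fx=5,fy=5,interpolation=cv2.INTER_CUBIC))
import pickle;pickle.dump(w,open("w4.pkl","wb"))
E
```

```text
wide [np.float64(-33.5), np.float64(43.9)] 185.2
L [np.float64(-139.6), np.float64(-95.5)] 242.4
R [np.float64(147.3), np.float64(103.9)] 125.6
clock: 5.88
ee_pos: [0.4671, -0.1525, 0.4047]
eef_rot: [-0.075, 3.14, -0.003]
contact_force: [0.7, -0.1, 0.5]
gripper_width: 0.0869
clock: 6.38
ee_pos: [0.436, -0.2549, 0.3942]
eef_rot: [0.078, -3.14, -0.001]
contact_force: [-0.3, 0.4, -0.7]
gripper_width: 0.087
[ 0.43643151 -0.25409397  0.39460725] [-8.15658086e-02  3.14039160e+00 -2.78629265e-04] 6.4333
250 178
```

View pics/w4c.png

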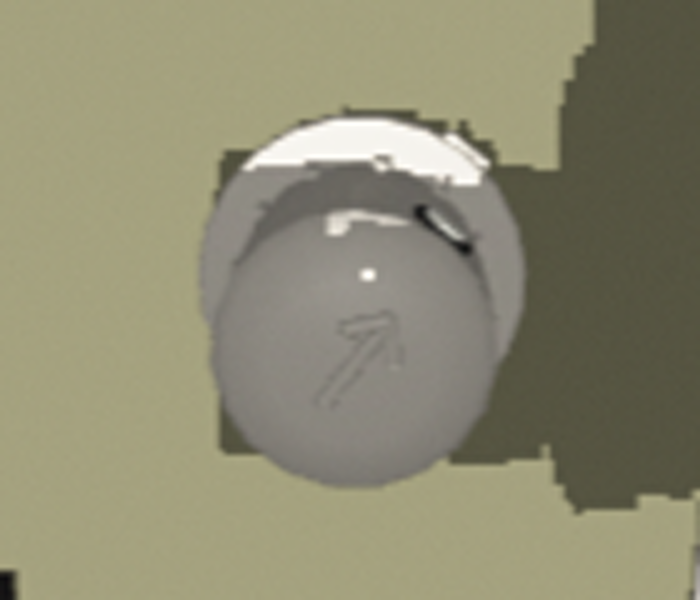

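The arrow and window are clear in this view. The arrow tail is at (325,402) and the tip at (393,318). The flange spans columns 200–525 with its top at row 115.

Run:
```python
from h import *
import pickle
w=pickle.load(open("w4.pkl","rb"));u,v=250,178
px=lambda x,y:(x/5+u-70-.4,y/5+v-60-.4)
a,b=onz(w,px(325,402),.09),onz(w,px(393,318),.089)
print("yaw",np.degrees(np.arctan2(*(b-a)[1::-1])),(a+b)/2)
L,Rr,T=(onz(w,px(*p),.02) for p in((200,275),(525,275),(362,115)))
print(L,Rr,T,(L+Rr)/2,"r",np.linalg.norm(L-Rr)/2); t=(T-(L+Rr)/2);print("top r",np.linalg.norm(t))
c=(L+Rr)/2+t*(1-.038/np.linalg.norm(t));print("centre",c)
# dome/barrel silhouette: left 210, right 497, bottom 487 about barrel r 28
L,Rr=onz(w,px(211,345),.075),onz(w,px(497,345),.075);print("barrel",(L+Rr)/2,np.linalg.norm(L-Rr)/2)
s=sense();Rm=R.from_rotvec(s["eef_rot"]).as_matrix();print(Rm.round(3),s["q"],s["ee_pos"])
```

```text
yaw 144.22829123061834 [ 0.43589023 -0.2627405   0.0895    ]
[ 0.43726597 -0.30131422  0.02      ] [ 0.43354165 -0.22634969  0.02      ] [ 0.39875604 -0.26547677  0.02      ] [ 0.43540381 -0.26383196  0.02      ] r 0.037528497387816905
top r 0.03668466039057381
centre [ 0.43671782 -0.26377298  0.02      ]
barrel [ 0.43697653 -0.26404662  0.075     ] 0.028276702240342618
[[-0.999 -0.052  0.   ]
 [-0.052  0.999 -0.   ]
 [-0.    -0.    -1.   ]] [ 1.43293886  0.51580529 -1.31223189  1.8953151   0.54648072  1.16252413
  1.54316569] [ 0.43643151 -0.25409397  0.39460725]
```

```bash
python3 -m crank '[0,-10,-20,0,0,0,-35,0,0,0,-35,0,0,0,-35,0,0,0,-25,0,0,0,-15,0,0,0,-7,0,0,0,0,0]' 87 ; python3 -m crank '[0,0,0,0,0,0,0,0,0,0,0,0,0,0,0,0,0,0,0,0,0,0,0,0]' 50 40; python3 -c "
from bench import sense
print(sense()['q'],sense()['ee_pos'])"
```

```text
clock: 7.1
ee_pos: [0.4366, -0.2641, 0.2217]
eef_rot: [0.083, -3.139, -0.002]
contact_force: [-0.2, 0.4, -0.5]
gripper_width: 0.087
clock: 7.6
ee_pos: [0.4362, -0.2653, 0.2226]
eef_rot: [-0.078, 3.14, 0.001]
contact_force: [-1.1, 0.9, 2.2]
gripper_width: 0.0558
[ 1.24772038  0.71373393 -1.05859635  2.03793596  0.82144281  0.89258474
  1.34399348] [ 0.43620312 -0.26527401  0.22264731]
```

```bash
python3 -m crank '[0,0,20,0,0,0,40,0,0,0,40,-0.12,0,0,40,-0.12,11,36,0,-0.12,11,36,0,-0.12,11,36,0,-0.12,11,36,0,-0.12,11,36,0,-0.12,11,36,0,-0.12]'; python3 -m crank '[11,36,0,-0.12,11,36,0,-0.12,11,36,0,-0.12,11,36,0,-0.12,11,36,0,-0.12,11,36,0,-0.12,9,36,0,-0.12,0,29,0,-0.12,0,0,0,-0.12,0,0,0,-0.12]' ;python3 -m crank '[0,0,0,-0.12,0,0,0,-0.12,0,0,0,-0.04,0,0,0,0,0,0,0,0,0,0,0,0]'
python3 - <<'E'
from h import *
s=sense();m=R.from_rotvec(s["eef_rot"]).as_matrix();print(s["ee_pos"],np.degrees(np.arctan2(m[1,0],m[0,0])),m[:,2],s["q"],s["clock"])
E
```

```text
clock: 8.43
ee_pos: [0.5018, -0.0481, 0.362]
eef_rot: [-1.389, -2.817, 0.001]
contact_force: [1.2, -0.8, -3.6]
gripper_width: 0.0554
clock: 9.27
ee_pos: [0.5759, 0.2346, 0.3615]
eef_rot: [-2.731, -1.548, 0.002]
contact_force: [0.1, -0.9, -2.9]
gripper_width: 0.0557
clock: 9.77
ee_pos: [0.577, 0.2314, 0.3618]
eef_rot: [-2.922, -1.155, 0.001]
contact_force: [-0.1, -0.1, -2.5]
gripper_width: 0.0552
[0.57697958 0.23137494 0.3617933 ] 43.14093677362303 [-7.47231574e-04 -2.13370180e-04 -9.99999698e-01] [-0.00493809  0.49367364 -0.61578497  1.6873529   0.31828263  1.06329612
 -1.53899247] 9.7667
```

```bash
python3 -m crank '[1,0,-20,0,0,0,-20,0,0,0,-8,0,0,0,0,0,0,0,0,0]'; python3 -m crank '[0,0,-2,0,0,0,-2,0,0,0,-1,0,0,0,-1,0,0,0,0,0,0,0,0,0]';python3 -m crank '[0,0,-1,0,0,0,-1,0,0,0,-1,0,0,0,0,0,0,0,0,0]'
```

```text
clock: 10.18
ee_pos: [0.5782, 0.2315, 0.3141]
eef_rot: [-2.922, -1.154, 0.001]
contact_force: [-0.2, 1.1, -3.3]
gripper_width: 0.0551
clock: 10.68
ee_pos: [0.5782, 0.2315, 0.3083]
eef_rot: [2.922, 1.153, 0.0]
contact_force: [0.3, -0.3, -2.4]
gripper_width: 0.0553
clock: 11.1
ee_pos: [0.5782, 0.2315, 0.3051]
eef_rot: [2.922, 1.153, -0.0]
contact_force: [0.3, -0.4, -2.3]
gripper_width: 0.0554
```

```bash
python3 -m crank '[0,0,-1,0,0,0,-1,0,0,0,-1,0,0,0,0,0,0,0,0,0]'; python3 -m crank '[0,0,-1,0,0,0,-1,0,0,0,0,0,0,0,0,0]'
```

```text
clock: 11.52
ee_pos: [0.5781, 0.2315, 0.3021]
eef_rot: [2.922, 1.153, -0.0]
contact_force: [-0.0, 0.6, -3.8]
gripper_width: 0.0551
clock: 11.85
ee_pos: [0.5782, 0.2316, 0.3006]
eef_rot: [2.922, 1.153, 0.001]
contact_force: [-0.1, -0.9, 1.2]
gripper_width: 0.0556
```

```bash
python3 -m crank '[0,0,-1,0,0,0,-1,0,0,0,-1,0,0,0,-1,0,0,0,0,0,0,0,0,0]'; python3 -m crank '[0,0,-1,0,0,0,0,0,0,0,0,0]'; python3 -c "
from bench import sense
print(sense()['wrist_torque'])"
```

```text
clock: 12.35
ee_pos: [0.5782, 0.2316, 0.2968]
eef_rot: [2.922, 1.153, 0.001]
contact_force: [-1.7, -1.6, 5.3]
gripper_width: 0.0557
clock: 12.6
ee_pos: [0.5782, 0.2317, 0.296]
eef_rot: [2.922, 1.153, 0.001]
contact_force: [-2.1, -1.0, 6.8]
gripper_width: 0.0552
[-2.99554328e-01  6.43528335e-01 -4.14799758e-04]
```

```bash
python3 -m crank '[0,0,0,-0.06,0,0,0,-0.06,0,0,0,-0.06,0,0,0,-0.06,0,0,0,0]'; python3 -m crank '[0,0,0,-0.05,0,0,0,-0.05,0,0,0,-0.05,0,0,0,0,0,0,0,0]'
python3 - <<'E'
from h import *
s=sense();m=R.from_rotvec(s["eef_rot"]).as_matrix();print(np.degrees(np.arctan2(m[1,0],m[0,0])),s['wrist_torque'])
E
```

```text
clock: 13.02
ee_pos: [0.5787, 0.232, 0.2965]
eef_rot: [-3.04, -0.793, -0.005]
contact_force: [-0.1, -0.3, 6.0]
gripper_width: 0.0553
clock: 13.43
ee_pos: [0.5788, 0.2319, 0.2964]
eef_rot: [-3.09, -0.565, -0.005]
contact_force: [-1.2, 0.1, 6.8]
gripper_width: 0.0552
20.70903161691928 [-0.07286405  0.22979683 -0.12168649]
```

```bash
python3 -m crank '[0,0,0,-0.03,0,0,0,-0.03,0,0,0,0,0,0,0,0]'
python3 - <<'E'
from h import *
s=sense();m=R.from_rotvec(s["eef_rot"]).as_matrix();print(np.degrees(np.arctan2(m[1,0],m[0,0])),s['wrist_torque'])
E
```

```text
clock: 13.77
ee_pos: [0.5789, 0.2319, 0.2964]
eef_rot: [-3.105, -0.472, -0.005]
contact_force: [0.1, -1.0, 6.0]
gripper_width: 0.055
17.29312285104242 [-0.12062327  0.16880349 -0.01800013]
```

```bash
python3 -m crank '[0,0,1,0,0,0,1,0,0,0,0,0,0,0,0,0]'; python3 -m crank '[0,0,0,0,0,0,0,0,0,0,0,0,0,0,0,0,0,0,0,0]' 87; python3 -m crank '[0,0,10,0,0,0,20,0,0,0,35,0,0,0,40,0,0,0,40,0,-10,-30,0,0,-10,-38,0,0,-10,-38,0,0,-10,-38,0,0,0,0,0,0]'
python3 - <<'E'
from h import *
t=cam("top");s=cam("scene")
for p in(.175,.165):print(proj(t,(.5779,.2318,p)),proj(s,(.5779,.2318,p)))
a=cv2.resize(t[0][140:240,70:170],(400,400),interpolation=cv2.INTER_CUBIC)
b=cv2.resize(s[0][60:160,315:415],(400,400),interpolation=cv2.INTER_CUBIC)
cv2.imwrite("pics/end.png",np.hstack([a,b]))
E
```

```text
clock: 14.1
ee_pos: [0.5788, 0.2319, 0.2977]
eef_rot: [-3.105, -0.472, -0.005]
contact_force: [2.6, 1.0, 2.8]
gripper_width: 0.0553
clock: 14.52
ee_pos: [0.5778, 0.2313, 0.2967]
eef_rot: [3.105, 0.472, -0.002]
contact_force: [-0.5, 0.8, -0.6]
gripper_width: 0.0805
clock: 15.35
ee_pos: [0.5372, 0.0792, 0.4425]
eef_rot: [3.102, 0.453, -0.003]
contact_force: [0.4, -0.8, -0.7]
gripper_width: 0.0868
[100.45102932 182.6838856 ] [369.98796138  89.8471297 ]
[102.42106003 183.4109806 ] [369.15994067  92.72731915]
```

View pics/end.png

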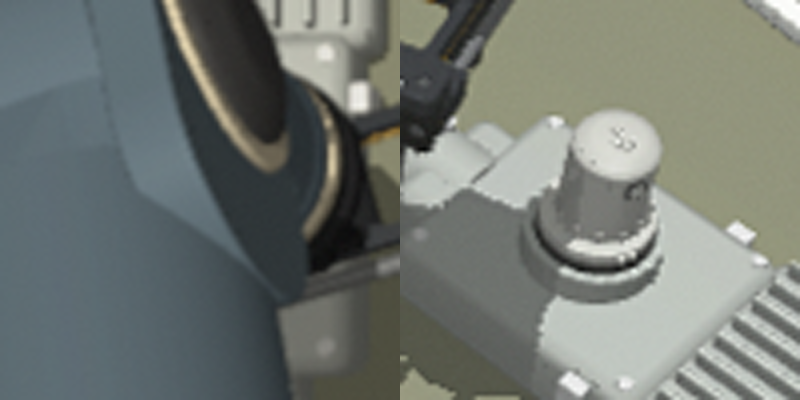

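The controller is upright in the receptacle in the scene picture. To check that it is locked (35 mm) and not just dropped in (39 mm), I'll triangulate the dome arrow from two wrist views.

```bash
python3 -m crank '[38,19,-20,0,38,19,-20,0,0,0,0,0,0,0,0,0,0,0,0,0,0,0,0,0]'
python3 - <<'E'
from h import *
import pickle
pickle.dump(cam("wrist"),open("A.pkl","wb"))
E
python3 -m crank '[-10,38,0,0,-12,38,0,0,-12,38,0,0,-12,38,0,0,-12,38,0,0,-12,38,0,0,0,0,0,0,0,0,0,0,0,0,0,0,0,0,0,0]'
python3 - <<'E'
from h import *
import pickle
B=cam("wrist");pickle.dump(B,open("B.pkl","wb"));A=pickle.load(open("A.pkl","rb"))
o=[]
for c in(A,B):
    u,v=proj(c,(.578,.232,.165)).astype(int);print(u,v)
    x0,y0=max(min(u-50,412),0),max(v-50,0);print("off",x0,y0);o.append(cv2.resize(c[0][y0:y0+100,x0:x0+100],(400,400),interpolation=cv2.INTER_CUBIC))
cv2.imwrite("pics/AB.png",np.hstack(o))
E
```

```text
clock: 15.95
ee_pos: [0.605, 0.122, 0.4079]
eef_rot: [3.106, 0.474, 0.002]
contact_force: [0.0, 0.3, 0.5]
gripper_width: 0.0867
clock: 16.83
ee_pos: [0.5363, 0.3474, 0.4074]
eef_rot: [3.105, 0.468, 0.002]
contact_force: [0.6, 0.2, -0.0]
gripper_width: 0.0868
109 201
off 59 151
424 202
off 374 152
```

View pics/AB.png

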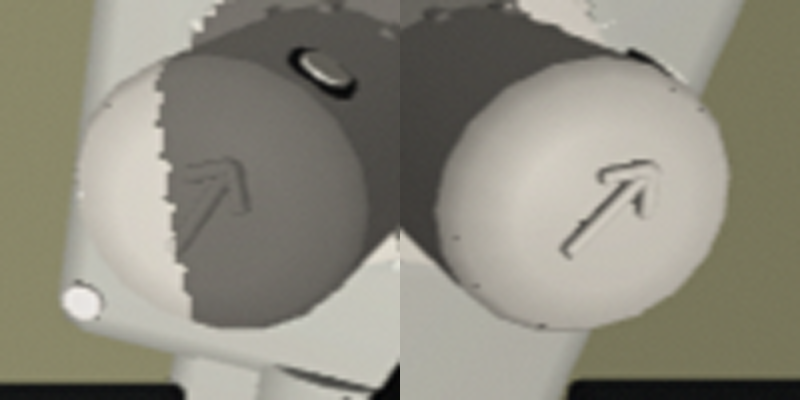

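The arrow tip is at (240,160) in view A and (257,165) in view B. The barbs are at (187,170)/(200,178) and (245,210)/(248,213).

Run:
```python
from h import *
import pickle
A,B=(pickle.load(open(f+".pkl","rb")) for f in"AB")
a=lambda x,y:(x/4+59-.4,y/4+151-.4)
b=lambda x,y:(x/4+374-.4,y/4+152-.4)
for p,q in(((240,160),(257,165)),((187,170),(200,178)),((245,210),(248,213)),((180,250),(165,255))):print(cross(ray(A,a(*p)),ray(B,b(*q))))
# arrow yaw from B
t,h=onz(B,b(167,255),.166),onz(B,b(257,165),.165);print(np.degrees(np.arctan2(*(h-t)[1::-1])),(t+h)/2)
```

```text
(array([0.58845826, 0.22677611, 0.1656998 ]), np.float64(0.000751896437282222))
(array([0.583318  , 0.23578429, 0.1655764 ]), np.float64(0.0012731681413170797))
(array([0.57935047, 0.22419151, 0.16585007]), np.float64(0.00041188981013608015))
(array([0.56713884, 0.23486062, 0.16481029]), np.float64(0.0007633225454972293))
-23.06896832652749 [0.57757361 0.23059653 0.1655    ]
```

```bash
python3 -c "
from bench import *
s=sense();print(s['clock'],s['contact_force']);print(sign_off())"
```

```text
16.8833 [-0.24696907 -0.76231907  0.80488147]
the job is handed in; nothing more can be done
None
```

The grey controller is fitted to the receptacle and, by my last checks, locked. I handed the job in at 16.9 s on the robot's clock.

**What I did:** I found the controller, its arrow and the slots with the wrist camera and gripped the barrel at 40 N. I carried the controller over, turning it to match the slots. It dropped in without any searching, so I did not need to turn it under pressure to find them. I then pressed it about 5 mm into the gasket, with at most 7 N read at the wrist, turned it about 26° clockwise, let go and backed away.

**Last checks:**
- **Height:** triangulating the dome arrow from two wrist views put it 164.8–165.9 mm above the bench. That fits locked (about 165 mm) rather than only dropped in (about 169 mm).
- **Turn:** the arrow stands at −23°, about 27° clockwise of the measured slot angle of 4.4°.
- **Position:** the arrow's middle lies within about 1.5 mm of the receptacle's axis.
- **Upright:** it stood upright in the scene picture, judged by eye only.
- **Robot:** it was touching nothing at hand-in, with the wrist force near zero.

**Not confirmed:**
- **Stop:** I stopped turning at 26° without reaching the hard stop. That is well past the 12° where the blades hook.
- **Top camera:** the arm blocked its view of the receptacle in the end check.
- **Other items:** I did not re-measure the shorting cap and the other bench items; the arm never went near them below travel height except at the pick-up.

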